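# Refit the hallway heater's pilot knob and keep it pressed

## Task

Put the knob with the bar grip and pointer nose (not the plain round one) back onto the D-shaped spindle of the heater control box: turn it so that its pointer faces the same way as the flat of the spindle, and push it fully home. Then keep pushing so that knob and spindle go right down together against the spring, as for holding a pilot valve open, and finish while still holding the knob pressed down, without letting go. Leave everything else on the console where it is.

Things in the scene. Friction and masses are not known exactly. Their poses are not given: they have to be found in the camera images.
- knob_grip (a point): point on the axis of the loose black bar-grip knob, in its bar, 39 mm above its underside (z up). Bar: 42 mm long along x, 13 mm thick along y, 17 to 47 mm above the underside, upright on a skirt 48 mm across and 17 mm high. x points along the bar to the pointer nose. Starts standing on its skirt. Fully home on the spindle, this point is 25 mm above spindle_tip
- knob: the same knob (about 60 g); origin at the centre of its underside, axes as knob_grip. In the underside, on the axis: a D-shaped blind bore 14 mm deep, 15.6 mm across, its flat on the pointer (+x) side, 4.3 mm from the axis
- knob_pointer (a point): outer end of the knob's pointer nose (10 mm wide, 4 to 17 mm above the underside), 36 mm from the axis along the knob's x
- spindle_tip (a point): centre of the top end of the upright steel D-spindle amid the heater control box (fixed, grey, 160 x 160 mm, top 60 mm up). z up, x towards the side where its flat is. 14 mm across, flat 3.5 mm from the axis, top 29 mm above the box at rest, last 4 mm tapered; it sinks when pressed. A flat 2 mm brass collar at its foot turns with it; its 9 mm wide tab reaches 40 mm out on the flat's side. The pressed knob clears both
- spindle (a joint): how far the spindle is pressed down, m: 0 at rest, 0.010 at its stop; a spring resists with about 4 N at first and 11 N at the stop and pushes it back up when let go
- spindle_turn (a joint): turn of the spindle about its axis relative to the box, rad; stiff (about 0.15 N m), it stays where it is; there is no need to turn it
- round_knob_center (a point): bystander: centre (19 mm up) of a plain round fluted black knob, 46 mm across the foot, 38 mm tall, no bar and no pointer: not the heater's knob
- tumbler_center (a point): bystander: centre (42 mm up) of a small glass tumbler standing upside down, 62 mm across, 85 mm tall
- peg1_center (a point): bystander: centre (31 mm up) of a loose aluminium pin peg standing on its 20 mm foot, 62 mm tall
- peg2_center (a point): bystander: a second such peg, same point
- mallet_center (a point): bystander: yellow plastic mallet lying on the right, 230 mm long; point on its handle, 26 mm up
- puller_center (a point): bystander: steel puller hook lying on the left, 210 mm long; point on its rod, 6 mm up

How it is judged:
By the outcome, as a careful person would: the job done as asked, in the order asked, and still so for the second after the job is handed in, while the arm keeps its last pose, push and grip.
It also fails if it takes over 40 s, if anything falls off the work surface, if the arm or the gripper's body presses on something with over 40 N, if the wrist force passes 120 N, or if a joint passes its speed limit or range.

## Robot

A 6-joint arm with a two-finger parallel gripper is mounted at the origin on the work surface. World frame = base frame: x ahead of the robot, y to its left, z up, the work surface at z = 0. Lengths are in m, angles in degrees, forces in N, time in s.
With the tool pointing down it reaches from about 0.325 to 0.85 m from the base axis. Payload 15.5 kg.
Tool frame: the origin (TCP) lies midway between the tips of the shut fingers; the grasp point (between the pads) lies robot.hold_point_z behind it (robot.hold_point_z is the distance from the TCP to the grasp point, in m); z points along the fingers, y is the direction in which the jaws open and shut (so a half turn about z gives the same grasp; the last joint's range is limited). The gripper opens to 91 mm and grips with 3 to 60 N. Pads are 32 mm wide; open, the fingers measure 118 mm over their backs; the gripper's body (76 mm by 178 mm) begins 60 mm behind the grasp point.
Start: joints at [63.455, 28.281, 77.091, -0, 74.628, -5.472], TCP at [0.225, 0.583, 0.178] pointing down, gripper open.
Joint ranges: [-166.48, 166.48], [-47.26, 123.95], [12.59, 153.08], [-70.14, 250.14], [6.76, 159.57], [-176.63, 176.63]. Speed limits (degrees/s): [108.29, 108.29, 147.25, 172.46, 172.46, 172.46].

## Interface

Orientations are given as a 3x3 rotation matrix whose columns are the frame's x, y, z axes.
In Python, from bench import readout, eyes, ticket, robot gives the robot as it stands.
- The arm moves only by the shell command python3 -m creep 'ROWS'. ROWS is JSON, a list of rows, each a list of 3 entries, a list of its own where there are three numbers: the shift along the world's x, y, z in mm, then the turn, a rotation vector about the world's x, y, z in rad, then the opening, from 0 (shut) to 1 (fully open). A call has 1 to 12 rows; each row shifts and turns the commanded pose from where the row before left it; what a row does not reach is not made up. A row lasts 1/8 s, in which the tool goes at most 62.5 mm and 10.7 degrees, less where a joint would pass 70% of its speed; a pose out of reach is approached as far as the arm can. A call with a gripper value outside its range is refused whole. The fingers move at their own pace and stop on an object; the grip force is fixed at half the most. Time passes only in rows, so rows that do not move let the fingers close. It gives the time, the measured TCP pose, the force and the opening at its end, in the units of the state.
- readout.read_state(): the state, without advancing time (a new reading comes with each control period).
- eyes.camera(name): name is "side" or "top"; returns a dict with "color" (400x640x3 uint8, blue, green, red), "fx", "fy", "cx", "cy" (pixels), "R" (3x3) and "t" (3): a world point X has camera coordinates R X + t. Camera axes: x right, y down, z forward; pixel columns grow to the right and rows downward; lengths in m; the calibration is good to about 2 mm. A picture is of the moment at which its call begins. There is no depth.
- ticket.hand_in(): hands the job in, once; it reports no verdict.
The state is a dict: "clock": time; "joints": joint angles; "qvel": joint speeds; "joint_efforts": joint torques, N m; "eef_pos": TCP position; "eef_rot": TCP orientation; "force": force on the tool from outside, world axes, zero at the start; "moment": the same for the moment, N m; "finger_gap": opening from 0.0 (shut) to 1.0 (fully open).
Only numpy, scipy, OpenCV 4.12 (cv2) and the standard library are available. Lean on these libraries where they do the work, as an engineer would, in place of code of your own. Each camera call takes 0.05 s, during which the arm holds its last target.

## Working session

There is one attempt and no reset: what is moved stays moved. The work goes in short steps, Python scripts to look and compute and a shell command to move; the robot and the scene stay as the last step left them, time stands still between calls to the robot, and variables do not carry over. Pictures are saved under pics/ and viewed, and the job is handed in when it is done.

```bash
mkdir -p pics; ls
python3 - <<'E'
from bench import readout, eyes, ticket, robot
import cv2,numpy as np
print(robot.hold_point_z)
s=readout.read_state();print({k:np.round(v,3).tolist() for k,v in s.items()})
for n in("side","top"):
    c=eyes.camera(n);cv2.imwrite(f"pics/{n}0.png",c["color"]);print(n,c["fx"],c["fy"],c["cx"],c["cy"],np.round(c["R"],4).tolist(),np.round(c["t"],4).tolist(), (-c["R"].T@c["t"]).round(3))
E
```

```text
pics
0.0188
{'clock': 0.0, 'joints': [63.454, 28.315, 77.126, 0.001, 74.628, -5.475], 'qvel': [0.046, -0.027, -0.04, 0.028, 0.041, -0.043], 'joint_efforts': [-0.0, -87.885, -38.185, 0.071, 0.053, -0.0], 'eef_pos': [0.225, 0.583, 0.178], 'eef_rot': [[-0.933, 0.36, -0.001], [0.36, 0.933, -0.001], [0.0, -0.001, -1.0]], 'force': [0.569, -0.257, -0.346], 'moment': [0.002, 0.012, 0.028], 'finger_gap': 1.002}
side 497.79271652769876 497.79271652769876 329.3366236200602 200.59393137238317 [[0.8913, -0.4532, -0.0084], [-0.3023, -0.5804, -0.7562], [0.3378, 0.6766, -0.6543]] [-0.5144, 0.221, 1.4183] [ 0.046 -1.064  1.091]
top 419.84547153947017 419.84547153947017 314.43764053188744 196.37666061616696 [[-0.0262, -0.9996, 0.0108], [-0.9803, 0.0236, -0.196], [0.1957, -0.0157, -0.9805]] [0.0066, 0.565, 1.5116] [0.258 0.017 1.593]
```

View pics/side0.png

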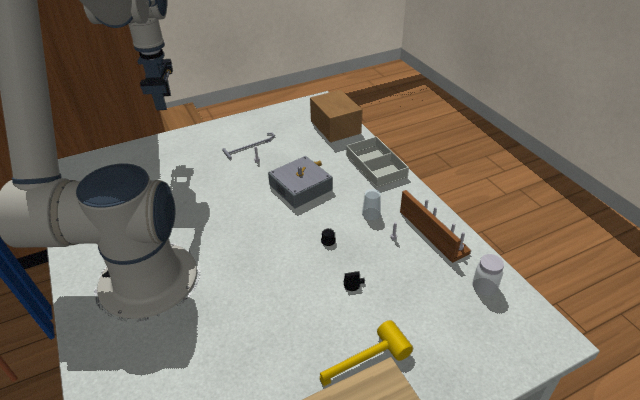

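View pics/top0.png

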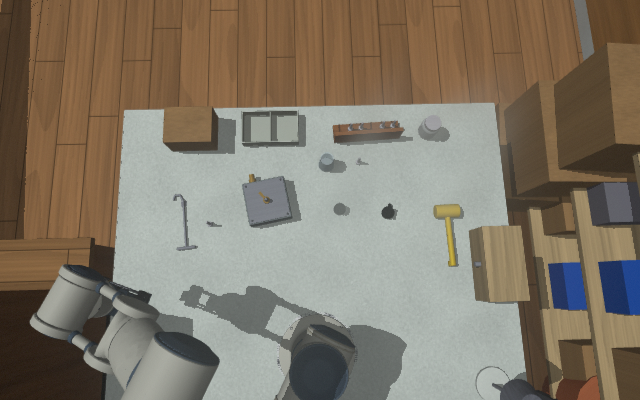

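The scene shows the box near top (268,200), the bar knob near top (388,212) and side (352,282), and the round knob near top (340,209). I'll enlarge these.

Run:
```python
import cv2,numpy as np
def crop(n,x,y,w,h,k):
    im=cv2.imread(f"pics/{n}0.png")[y:y+h,x:x+w]
    im=cv2.resize(im,None,fx=k,fy=k,interpolation=cv2.INTER_CUBIC)
    return np.clip(im.astype(float)*1.0,0,255).astype(np.uint8)
g=lambda im:(255*(im/255.)**0.5).astype(np.uint8)
cv2.imwrite("pics/c1.png",np.hstack([g(crop("top",370,195,36,36,11)),g(crop("side",335,265,36,36,11))]))
cv2.imwrite("pics/c2.png",np.hstack([crop("top",236,166,64,64,6),crop("side",264,146,72,64,6)]))
```

```text
(no output)
```

View pics/c1.png

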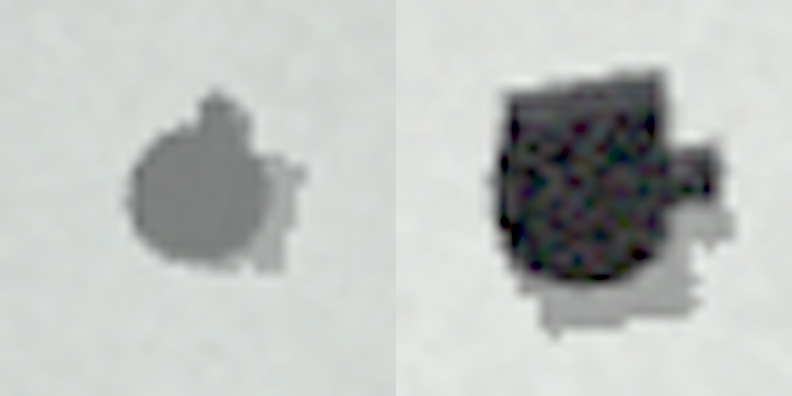

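View pics/c2.png

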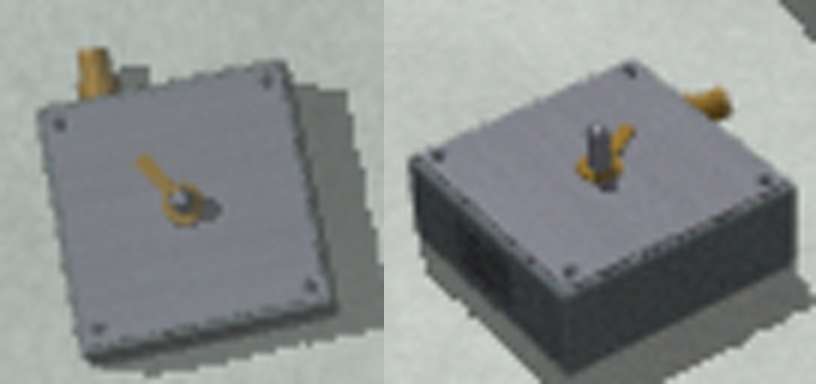

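```bash
cat > h.py <<'E'
from bench import readout, eyes
import cv2,numpy as np
from scipy.optimize import least_squares,minimize
def proj(c,X):
    p=np.atleast_2d(X)@c["R"].T+c["t"]
    return np.c_[c["fx"]*p[:,0]/p[:,2]+c["cx"],c["fy"]*p[:,1]/p[:,2]+c["cy"]]
def tri(cs,uvs):
    f=lambda X:np.concatenate([(proj(c,X)[0]-u) for c,u in zip(cs,uvs)])
    r=least_squares(f,[.5,0,.05]);return r.x,r.fun
def zray(c,uv,z):
    d=c["R"].T@np.array([(uv[0]-c["cx"])/c["fx"],(uv[1]-c["cy"])/c["fy"],1]);o=-c["R"].T@c["t"]
    return o+d*(z-o[2])/d[2]
a=np.linspace(0,2*np.pi,48,endpoint=False)
def cyl(r,z0,z1): return np.vstack([np.c_[r*np.cos(a),r*np.sin(a),0*a+z] for z in(z0,z1)])
def box(x0,x1,y,z0,z1): return np.array([[x,s,z] for x in(x0,x1) for s in(-y,y) for z in(z0,z1)])
PARTS=[cyl(.024,0,.017),box(-.021,.021,.0065,.017,.047),box(.02,.036,.005,.004,.017)]
def sil(c,x,y,z,yaw,o,n,parts=PARTS,k=8):
    R=np.array([[np.cos(yaw),-np.sin(yaw),0],[np.sin(yaw),np.cos(yaw),0],[0,0,1]])
    m=np.zeros((n*k,n*k),np.uint8)
    for P in parts:
        uv=(proj(c,P@R.T+[x,y,z])-o+.5)*k-.5
        cv2.fillConvexPoly(m,cv2.convexHull(np.round(uv*16).astype(np.int32)),255,shift=4)
    return cv2.resize(m,(n,n),interpolation=cv2.INTER_AREA)/255.
E
python3 - <<'E'
from h import *
cs=[eyes.camera(n) for n in("top","side")]
N=40;os=[np.array([368,193]),np.array([333,263])]
ms=[]
for c,o in zip(cs,os):
    g=c["color"][o[1]:o[1]+N,o[0]:o[0]+N].astype(float).mean(2)
    print(np.percentile(g,[1,5,50]),np.unique((g//20*20),return_counts=True))
    dark,bg=np.percentile(g,3),np.median(g)
    ms.append(g)
# soft mask: dark vs shadow separated with a threshold
T=[None,None]
def cost(p,which=(0,1)):
    e=0
    for i in which:
        s=sil(cs[i],p[0],p[1],0,p[2],os[i],N)
        e+=np.abs(s-M[i]).sum()
    return e
for th in (75,90,105):
    M=[cv2.GaussianBlur((g<th).astype(float),(0,0),.01)if 0 else (g<th).astype(float) for g in ms]
    x0=zray(cs[0],(388,212),.02)
    for w in((0,1),(0,),(1,)):
        best=min((minimize(cost,[x0[0],x0[1],y0],args=(w,),method="Nelder-Mead",options=dict(initial_simplex=np.array([[x0[0],x0[1],y0],[x0[0]+.005,x0[1],y0],[x0[0],x0[1]+.005,y0],[x0[0],x0[1],y0+.4]]),xatol=1e-5)) for y0 in(-.6,-.2,.2)),key=lambda r:r.fun)
        print(th,w,best.x.round(4),np.degrees(best.x[2]).round(1),best.fun)
top,side=cs
X,r=tri(cs,[(182/6+236-.5,197/6+166-.5),((598-384)/6+264-.4,127/6+146-.4)]);print("tip",X,r)
# brass
def fitsp():
    Ns=50;os=[np.array([240,172]),np.array([278,148])]
    for i,c in enumerate(cs):
        p=c["color"][os[i][1]:os[i][1]+Ns,os[i][0]:os[i][0]+Ns].astype(int)
        m=((p[...,2]-p[...,0])>35)
        v,u=np.nonzero(m)
        pts=np.array([zray(c,(uu+os[i][0],vv+os[i][1]),.062) for uu,vv in zip(u,v)])
        k=np.hypot(pts[:,0]-X[0],pts[:,1]-X[1])
        d=pts-X
        sel=(k<.045)
        far=sel&(k>.018)
        for rr in(X[:2],):
            q=d[far][:,:2].mean(0);print(i,far.sum(),"dir",np.degrees(np.arctan2(q[1],q[0])),k[far].max())
        near=k<.018; print("near mean",pts[near].mean(0))
        q=pts[far][:,:2];w,V=np.linalg.eigh(np.cov(q.T));print("pca",np.degrees(np.arctan2(V[1,1],V[0,1])),w)
fitsp()
E
```

```text
[ 62.66666667  64.66666667 177.66666667] (array([ 60.,  80., 100., 120., 140., 160., 180.]), array([126,  13,  37,  13,   5, 977, 429]))
[  4.33333333   8.66666667 193.33333333] (array([  0.,  20.,  40.,  60.,  80., 100., 120., 140., 160., 180., 200.]), array([215,  53,  13,  18,  24,  71,  19,  12,   2, 978, 195]))
75 (0, 1) [ 0.5027 -0.2853 -0.3112] -17.8 67.8313725490196
75 (0,) [ 0.5054 -0.286  -0.298 ] -17.1 26.22352941176471
75 (1,) [ 0.501  -0.2856 -0.2786] -16.0 36.04313725490196
90 (0, 1) [ 0.503  -0.2863 -0.2544] -14.6 51.54509803921569
90 (0,) [ 0.5052 -0.2874 -0.209 ] -12.0 15.380392156862746
90 (1,) [ 0.5019 -0.2861 -0.2766] -15.8 28.650980392156864
105 (0, 1) [ 0.5024 -0.2873 -0.2894] -16.6 89.61176470588235
105 (0,) [ 0.5053 -0.2879 -0.224 ] -12.8 12.792156862745099
105 (1,) [ 0.5012 -0.2882 -0.2691] -15.4 64.53333333333333
tip [0.55354245 0.1704804  0.08996188] [-0.10588499  0.43241056  0.39419522 -0.10514071]
0 14 dir 39.86083451911577 0.04217248426637389
near mean [0.55633744 0.1760401  0.062     ]
pca 46.273207443297245 [4.61772431e-06 5.72196652e-05]
1 11 dir 43.977937530883814 0.0382856304705375
near mean [0.55083437 0.16973767 0.062     ]
pca 46.7507111020215 [7.72961873e-06 4.24592892e-05]
```

Top view: the pointer nose tip is at about px (390,203), and the spindle's tab end is at (260,193) with the tip at (266,198). That puts the knob near (0.503,-0.286) with yaw about -15°, and the flat at about +43°. Next I'll refine the tab angle and start the transfer.

```bash
python3 - <<'E'
from h import *
cs=[eyes.camera(n) for n in("top","side")]
N=32;os=[np.array([250,182]),np.array([286,152])]
for i,c in enumerate(cs):
    p=c["color"][os[i][1]:os[i][1]+N,os[i][0]:os[i][0]+N].astype(float)
    b=np.clip((p[...,2]-p[...,0]+8)/70,0,1)
    b[b<.25]=0
    def model(q):
        tab=[cyl(abs(q[3]),0,.002),box(0,.04,.0045,0,.002)]
        s=sil(c,q[0],q[1],.06,q[2],os[i],N,tab)
        o=sil(c,q[0],q[1],.06,q[2],os[i],N,[cyl(.007,.002,.029)])
        return s*(1-o)
    f=lambda q:((model(q)-b)**2).sum()
    for y0 in(.6,.75,.9):
        x0=np.array([.5535,.1705,y0,.012]);S=np.vstack([x0]+[x0+d for d in np.diag([.004,.004,.3,.003])])
        r=minimize(f,x0,method="Nelder-Mead",options=dict(initial_simplex=S,xatol=1e-5,maxiter=800))
        print(i,r.x.round(4),np.degrees(r.x[2]).round(1),r.fun.round(2))
E
python3 -m creep '[[[17,-54,0],[0,0,0],1],[[17,-54,0],[0,0,0],1],[[17,-54,0],[0,0,0],1],[[17,-54,0],[0,0,0],1],[[17,-54,0],[0,0,0],1],[[17,-54,0],[0,0,0],1],[[17,-54,0],[0,0,0],1],[[17,-54,0],[0,0,0],1],[[17,-54,0],[0,0,0],1],[[17,-54,0],[0,0,0],1],[[17,-54,0],[0,0,0],1],[[17,-54,0],[0,0,0],1]]'
```

```text
0 [0.5552 0.1717 0.7235 0.0116] 41.5 4.14
0 [0.5562 0.172  0.7382 0.0122] 42.3 3.62
0 [0.556  0.172  0.73   0.0121] 41.8 3.62
1 [0.5524 0.1733 0.7129 0.0128] 40.8 9.69
1 [0.5525 0.1734 0.711  0.013 ] 40.7 9.67
1 [0.5525 0.1735 0.7147 0.013 ] 40.9 9.68
clock: 1.8
eef_pos: [0.4291, -0.0668, 0.1784]
eef_rot: [[-0.933, 0.36, 0.001], [0.36, 0.933, -0.0], [-0.001, 0.0, -1.0]]
force: [0.1, 1.2, -0.7]
finger_gap: 0.998
```

```bash
python3 -m creep '[[[15,-44,0],[0,0,0.035],1],[[15,-44,0],[0,0,0.035],1],[[15,-44,0],[0,0,0.035],1],[[15,-44,0],[0,0,0],1],[[14,-44,-20],[0,0,0],1],[[0,0,-30],[0,0,0],1],[[0,0,0],[0,0,0],1],[[0,0,0],[0,0,0],1]]'
python3 - <<'E'
from h import *
for n,x,y,w,h in(("side",290,190,130,130),("top",320,140,130,130)):
    c=eyes.camera(n);im=c["color"][y:y+h,x:x+w]
    s=readout.read_state();print(n,s["eef_pos"],proj(c,s["eef_pos"]),proj(c,[.5035,-.2868,.047]))
    cv2.imwrite(f"pics/a_{n}.png",cv2.resize((255*(im/255.)**.6).astype(np.uint8),None,fx=4,fy=4,interpolation=cv2.INTER_CUBIC))
E
```

```text
clock: 2.8
eef_pos: [0.503, -0.2846, 0.1292]
eef_rot: [[-0.966, 0.259, 0.001], [0.259, 0.966, -0.0], [-0.001, -0.0, -1.0]]
force: [-0.1, 0.1, 0.1]
finger_gap: 1.001
side [ 0.50324409 -0.28467649  0.12953555] [[352.90338922 252.29527707]] [[352.68197723 273.50527404]]
top [ 0.50335018 -0.2847485   0.12960697] [[393.29920671 207.49180839]] [[389.53284148 211.19978319]]
```

View pics/a_side.png

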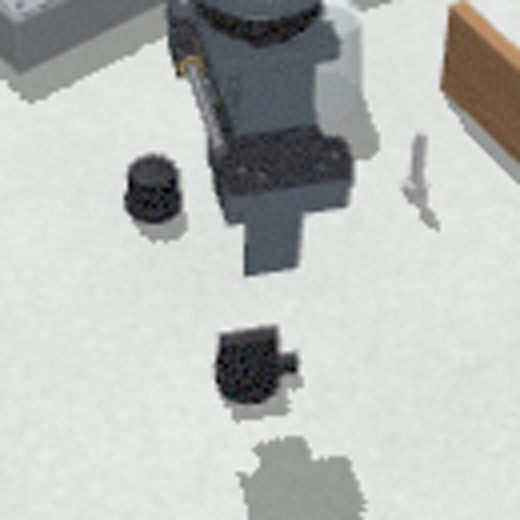

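View pics/a_top.png

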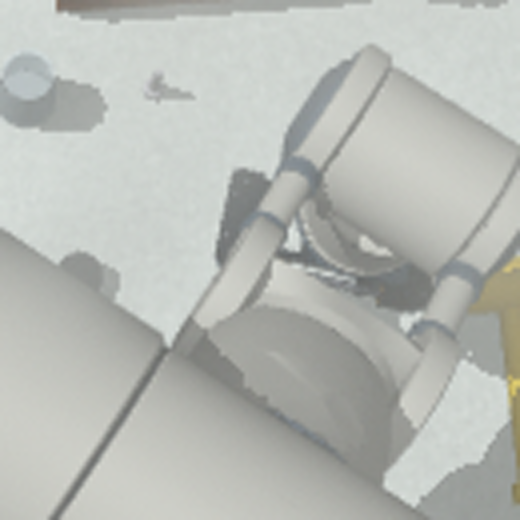

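```bash
python3 -m creep '[[[0,-2,-30],[0,0,0],1],[[0,0,-30],[0,0,0],1],[[0,0,-30],[0,0,0],1],[[0,0,-17],[0,0,0],1],[[0,0,-2],[0,0,0],1],[[0,0,0],[0,0,0],1]]'
python3 - <<'E'
from h import *
for n,x,y,w,h in(("side",290,190,130,130),):
    c=eyes.camera(n);im=c["color"][y:y+h,x:x+w]
    s=readout.read_state();print(n,s["eef_pos"],proj(c,s["eef_pos"]),s["force"])
    cv2.imwrite(f"pics/b_{n}.png",cv2.resize((255*(im/255.)**.6).astype(np.uint8),None,fx=4,fy=4,interpolation=cv2.INTER_CUBIC))
E
```

```text
clock: 3.65
eef_pos: [0.5033, -0.2871, 0.0202]
eef_rot: [[-0.966, 0.26, 0.001], [0.26, 0.966, -0.001], [-0.001, -0.0, -1.0]]
force: [0.5, -0.3, 0.4]
finger_gap: 1.002
side [ 0.50336374 -0.28717906  0.02032136] [[352.49117083 279.96702814]] [-1.00454226 -0.10674568 -0.23760068]
```

View pics/b_side.png

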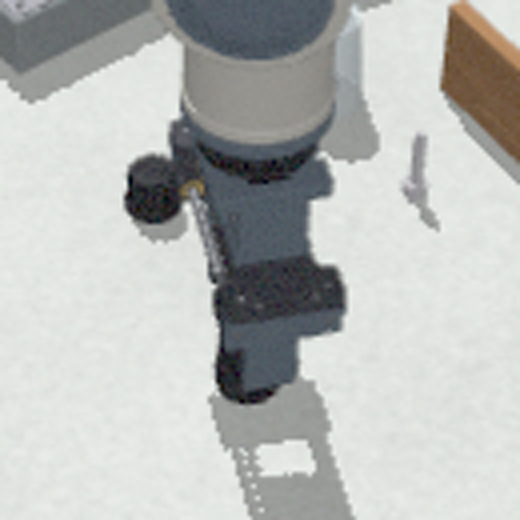

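The fingers straddle the knob, whose skirt shows at crop (245,385), and nothing is touching. Closing now.

```bash
python3 -m creep '[[[0,0,0],[0,0,0],0],[[0,0,0],[0,0,0],0],[[0,0,0],[0,0,0],0],[[0,0,0],[0,0,0],0],[[0,0,0],[0,0,0],0],[[0,0,0],[0,0,0],0],[[0,0,0],[0,0,0],0],[[0,0,0],[0,0,0],0]]'
python3 -m creep '[[[0,0,0],[0,0,0],0],[[0,0,0],[0,0,0],0],[[0,0,10],[0,0,0],0],[[0,0,30],[0,0,0],0],[[0,0,40],[0,0,0],0],[[0,0,40],[0,0,0],0],[[0,0,30],[0,0,0],0],[[0,0,0],[0,0,0],0]]'
python3 - <<'E'
from h import *
for n,x,y,w,h in(("side",290,160,130,130),):
    c=eyes.camera(n);im=c["color"][y:y+h,x:x+w]
    s=readout.read_state();print(n,s["eef_pos"],proj(c,s["eef_pos"]),s["force"])
    cv2.imwrite(f"pics/c_{n}.png",cv2.resize((255*(im/255.)**.6).astype(np.uint8),None,fx=4,fy=4,interpolation=cv2.INTER_CUBIC))
E
```

```text
clock: 4.7
eef_pos: [0.5027, -0.2868, 0.0192]
eef_rot: [[-0.966, 0.26, -0.0], [0.26, 0.966, 0.0], [0.0, -0.0, -1.0]]
force: [-0.1, 0.7, -1.3]
finger_gap: 0.151
clock: 5.7
eef_pos: [0.5039, -0.2876, 0.1722]
eef_rot: [[-0.966, 0.26, 0.004], [0.26, 0.966, -0.003], [-0.005, -0.002, -1.0]]
force: [-0.3, -0.2, -0.9]
finger_gap: 0.005
side [ 0.50311828 -0.28709953  0.17054707] [[353.67600934 241.96733223]] [ 0.21375842  0.73668524 -0.46157739]
```

View pics/c_side.png

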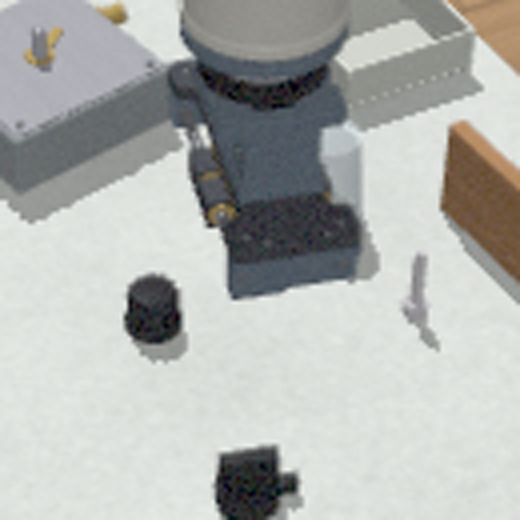

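The grasp failed: the gap reads 0.005 and the knob is still standing at crop (248,485). I'll check whether it moved, then reopen.

```bash
cat > kfit.py <<'E'
from h import *
c=eyes.camera("side");o=np.array([333,263]);N=40
def g(im):return im[o[1]:o[1]+N,o[0]:o[0]+N].astype(float).mean(2)
a0=g(cv2.imread("pics/side0.png"));b=g(c["color"])
for im in(a0,b):
    M=(im<90).astype(float)
    f=lambda p:np.abs(sil(c,p[0],p[1],0,p[2],o,N)-M).sum()
    x0=np.array([.5025,-.2868,-.26]);S=np.vstack([x0]+[x0+d for d in np.diag([.004,.004,.3])])
    r=minimize(f,x0,method="Nelder-Mead",options=dict(initial_simplex=S,xatol=1e-5));print(r.x.round(4),np.degrees(r.x[2]).round(1),r.fun)
E
python3 kfit.py
python3 -m creep '[[[0,0,-30],[0,0,0],1],[[0,0,0],[0,0,0],1],[[0,0,0],[0,0,0],1],[[0,0,0],[0,0,0],1],[[0,0,0],[0,0,0],1],[[0,0,0],[0,0,0],1],[[0,0,0],[0,0,0],1]]'
```

```text
[ 0.5024 -0.286  -0.2827] -16.2 27.87450980392157
[ 0.502  -0.2861 -0.2715] -15.6 32.34901960784313
clock: 6.68
eef_pos: [0.5027, -0.2868, 0.1393]
eef_rot: [[-0.966, 0.26, 0.0], [0.26, 0.966, -0.0], [-0.0, -0.0, -1.0]]
force: [0.0, -0.1, -0.8]
finger_gap: 0.741
```

```bash
python3 -m creep '[[[0,0,0],[0,0,0],1],[[0,0,-30],[0,0,0],1],[[0,0,-30],[0,0,0],1],[[0,0,-30],[0,0,0],1],[[0,0,-25],[0,0,0],1],[[0,0,-4],[0,0,0],1],[[0,0,0],[0,0,0],0.3],[[0,0,0],[0,0,0],0.3],[[0,0,0],[0,0,0],0.3],[[0,0,0],[0,0,0],0.3],[[0,0,0],[0,0,0],0.3],[[0,0,0],[0,0,0],0.3]]'
python3 -m creep '[[[0,0,0],[0,0,0],0],[[0,0,0],[0,0,0],0]]'
python3 -m creep '[[[0,0,0],[0,0,0],0],[[0,0,0],[0,0,0],0],[[0,0,0],[0,0,0],0],[[0,0,0],[0,0,0],0]]'
```

```text
clock: 8.18
eef_pos: [0.5027, -0.2868, 0.0202]
eef_rot: [[-0.966, 0.26, -0.0], [0.26, 0.966, 0.0], [0.0, 0.0, -1.0]]
force: [-0.5, 0.2, -0.1]
finger_gap: 0.372
clock: 8.43
eef_pos: [0.5027, -0.2868, 0.0202]
eef_rot: [[-0.966, 0.26, -0.0], [0.26, 0.966, 0.0], [0.0, 0.0, -1.0]]
force: [-0.4, -0.2, -0.8]
finger_gap: 0.157
clock: 8.93
eef_pos: [0.5027, -0.2868, 0.0202]
eef_rot: [[-0.966, 0.26, 0.0], [0.26, 0.966, -0.0], [-0.0, -0.0, -1.0]]
force: [0.3, -0.0, -0.3]
finger_gap: 0.003
```

Run:
```python
from h import *
for n,x,y,w,h in(("side",310,220,90,90),("top",350,160,90,90)):
    c=eyes.camera(n);im=c["color"][y:y+h,x:x+w]
    s=readout.read_state();print(n,s["eef_pos"],(proj(c,s["eef_pos"])-[x,y])*6,s["finger_gap"])
    cv2.imwrite(f"pics/d_{n}.png",cv2.resize((255*(im/255.)**.5).astype(np.uint8),None,fx=6,fy=6,interpolation=cv2.INTER_CUBIC))
```

```text
side [ 0.50271127 -0.2867787   0.02021316] [[253.28637229 359.86132501]] -0.0004432932653981156
top [ 0.50273402 -0.28682691  0.0202289 ] [[229.43991468 315.21887684]] 0.0037308218184768224
```

View pics/d_side.png

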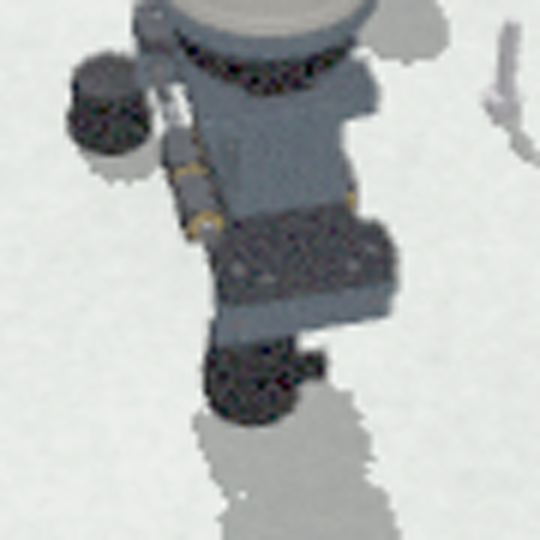

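View pics/d_top.png

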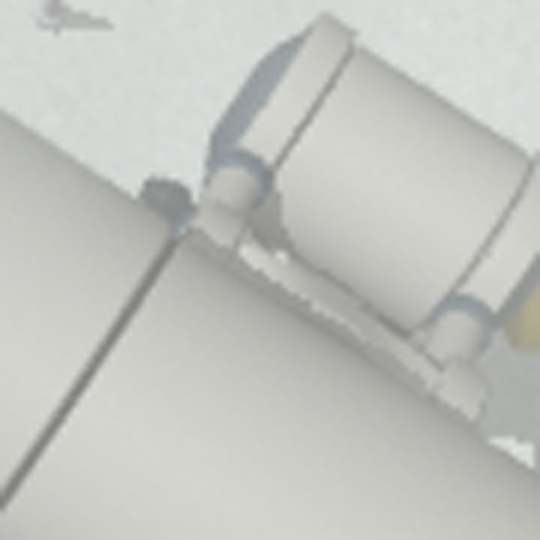

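The fingers shut fully and the knob is still there. The tips must be passing above the bar, so the finger height doesn't match what I assumed. I'll lift, rotate so the jaw axis is across the side view, and look at the finger geometry.

```bash
python3 -m creep '[[[0,0,15],[0,0,0],0],[[0,0,35],[0,0,0],0],[[0,0,40],[0,0,0.17],0],[[0,0,30],[0,0,0.17],0.2],[[0,0,0],[0,0,0.17],0.2],[[0,0,0],[0,0,0.17],0.2],[[0,0,0],[0,0,0.17],0.2],[[0,0,0],[0,0,0.17],0.2],[[0,0,0],[0,0,0.17],0.2],[[0,0,0],[0,0,0.17],0.2],[[0,0,0],[0,0,0],0.2]]'
python3 - <<'E'
from h import *
for n,x,y,w,h in(("side",300,170,110,130),):
    c=eyes.camera(n);im=c["color"][y:y+h,x:x+w]
    s=readout.read_state();p=s["eef_pos"];R=np.array(s["eef_rot"]);print(n,p,(proj(c,p)-[x,y])*5,s["finger_gap"])
    for q in([0,-.009,0],[0,.009,0],[0,-.009,-.0188],[0,0,-.0788]):print(q,((proj(c,p+R@q)-[x,y])*5).round())
    cv2.imwrite(f"pics/e_{n}.png",cv2.resize((255*(im/255.)**.5).astype(np.uint8),None,fx=5,fy=5,interpolation=cv2.INTER_CUBIC)[:600])
E
```

```text
clock: 10.4
eef_pos: [0.521, -0.2514, 0.1373]
eef_rot: [[-0.51, -0.86, -0.028], [-0.858, 0.511, -0.062], [0.068, -0.007, -0.998]]
force: [-0.3, 0.4, 0.3]
finger_gap: 0.201
side [ 0.52061468 -0.25235339  0.13734425] [[263.94963213 351.25792178]] 0.1988689421473639
[0, -0.009, 0] [[281. 352.]]
[0, 0.009, 0] [[247. 351.]]
[0, -0.009, -0.0188] [[282. 325.]]
[0, 0, -0.0788] [[267. 237.]]
```

View pics/e_side.png

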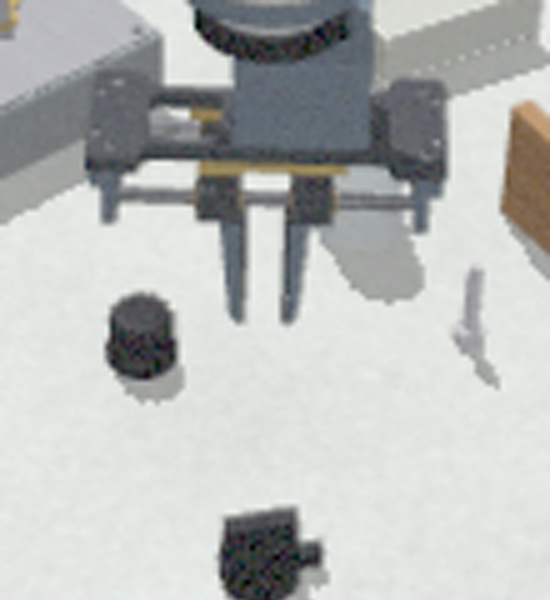

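```bash
cat > look.py <<'E'
from h import *
import sys
for n,x,y,w,h in(("side",300,170,110,120),):
    c=eyes.camera(n);im=c["color"][y:y+h,x:x+w]
    s=readout.read_state();p=np.array(s["eef_pos"]);R=np.array(s["eef_rot"]);print(p,(proj(c,p)-[x,y])*5,s["finger_gap"])
    print(R.round(3).tolist(),np.round(s["joints"],1),np.round(s["qvel"],2),np.round(s["force"],1))
    for q in([0,-.009,0],[0,.009,0],[0,0,-.0188],[0,0,-.0788]):print(q,((proj(c,p+R@q)-[x,y])*5).round())
    cv2.imwrite(sys.argv[1],cv2.resize((255*(im/255.)**.5).astype(np.uint8),None,fx=5,fy=5,interpolation=cv2.INTER_CUBIC)[:600])
E
python3 look.py pics/f.png
```

```text
[ 0.52037256 -0.25318015  0.13733442] [[264.30236011 352.3988409 ]] 0.19789436627593787
[[-0.513, -0.858, -0.028], [-0.856, 0.514, -0.062], [0.068, -0.008, -0.998]] [ -29.2   27.1   86.8   -4.3   65.9 -176.6] [-1.47  0.19 -0.15  0.09 -0.3   0.1 ] [-0.2  0.5  0.3]
[0, -0.009, 0] [[281. 353.]]
[0, 0.009, 0] [[247. 352.]]
[0, 0, -0.0188] [[265. 326.]]
[0, 0, -0.0788] [[267. 238.]]
```

View pics/f.png

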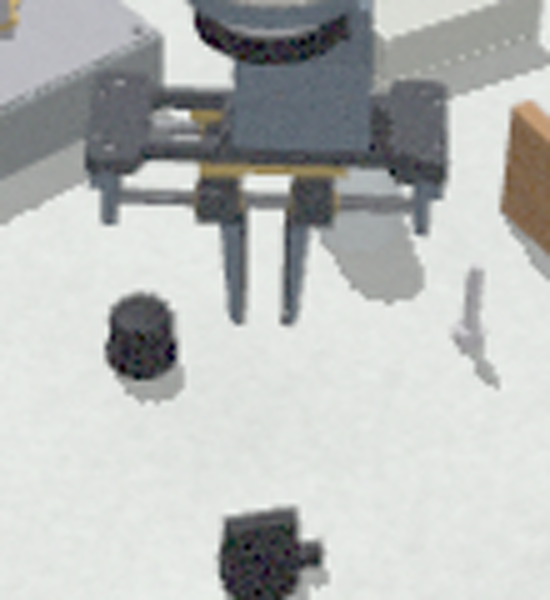

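The side view contradicts the reported TCP. The tips are at crop (238,322) and (288,323), but the reported pose predicts about y=352, or lower still for the near pad edge. I'll estimate the offset from several gripper features.

Run:
```python
from h import *
c=eyes.camera("side");o=np.array([300,170])
im=c["color"][170:290,300:410]
cv2.imwrite("pics/g.png",cv2.resize((255*(im[10:80,10:100]/255.)**.6).astype(np.uint8),None,fx=8,fy=8,interpolation=cv2.INTER_CUBIC))
s=readout.read_state();p=np.array(s["eef_pos"]);R=np.array(s["eef_rot"])
for dz in(0,.02,.03,.04):
    for q in([.016,-.012,0],[.016,.012,0],[-.016,.012,0],[.038,.089,-.0788],[.038,-.089,-.0788]):print(dz,q,((proj(c,p+[0,0,dz]+R@q)-o-10)*8+4).round())
c=cv2.imread("pics/side0.png");cv2.imwrite("pics/g0.png",cv2.resize((255*(c[40:120,120:200]/255.)**.6).astype(np.uint8),None,fx=7,fy=7,interpolation=cv2.INTER_CUBIC))
cc=eyes.camera("side")
print("start tcp",(proj(cc,[.225,.583,.178])-[120,40])*7+3)
yv=np.array([.36,.933,0]);xv=np.array([-.933,.36,0])
for sy in(-1,1):
  for sx in(-1,1):print(sx,sy,(proj(cc,np.array([.225,.583,.178])+sy*.0455*yv+sx*.016*xv)-[120,40])*7+3)
```

```text
0 [0.016, -0.012, 0] [[382. 523.]]
0 [0.016, 0.012, 0] [[309. 520.]]
0 [-0.016, 0.012, 0] [[313. 456.]]
0 [0.038, 0.089, -0.0788] [[ 66. 371.]]
0 [0.038, -0.089, -0.0788] [[631. 392.]]
0.02 [0.016, -0.012, 0] [[384. 480.]]
0.02 [0.016, 0.012, 0] [[310. 477.]]
0.02 [-0.016, 0.012, 0] [[314. 414.]]
0.02 [0.038, 0.089, -0.0788] [[ 65. 325.]]
0.02 [0.038, -0.089, -0.0788] [[636. 346.]]
0.03 [0.016, -0.012, 0] [[384. 459.]]
0.03 [0.016, 0.012, 0] [[311. 456.]]
0.03 [-0.016, 0.012, 0] [[315. 393.]]
0.03 [0.038, 0.089, -0.0788] [[ 64. 302.]]
0.03 [0.038, -0.089, -0.0788] [[638. 322.]]
0.04 [0.016, -0.012, 0] [[385. 437.]]
0.04 [0.016, 0.012, 0] [[311. 434.]]
0.04 [-0.016, 0.012, 0] [[315. 371.]]
0.04 [0.038, 0.089, -0.0788] [[ 63. 278.]]
0.04 [0.038, -0.089, -0.0788] [[640. 298.]]
start tcp [[328.72761274 498.07886573]]
-1 -1 [[348.21963131 543.04179949]]
1 -1 [[282.87600649 546.96214286]]
-1 1 [[372.78326926 451.11028506]]
1 1 [[309.95053831 454.76511911]]
```

View pics/g.png

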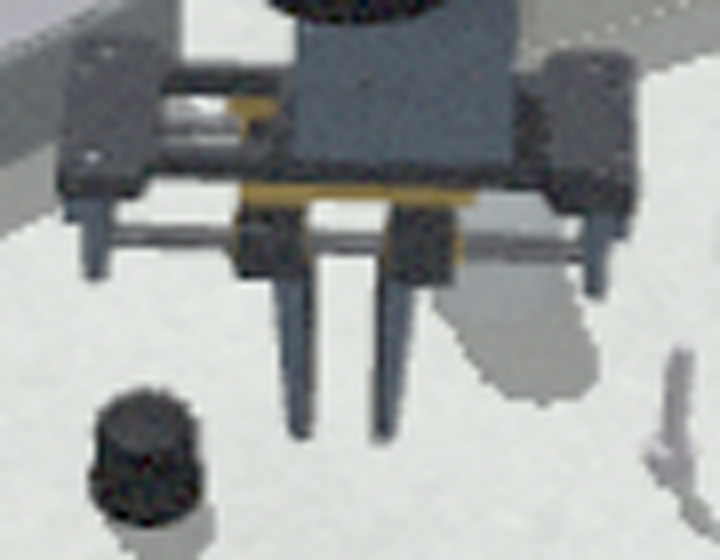

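View pics/g0.png

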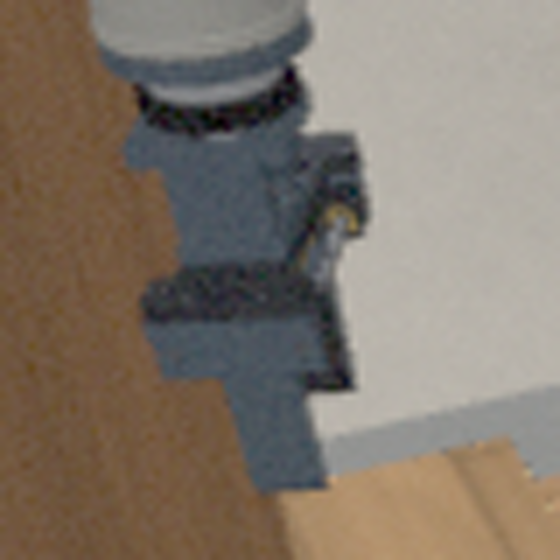

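Run:
```python
from h import *
c=eyes.camera("side")
def fit(p,R,qs,obs,name):
    p=np.array(p);R=np.array(R)
    # offset along world z plus u/v check
    f=lambda d:np.concatenate([proj(c,p+[0,0,d[0]]+R@q)[0]-u for q,u in zip(qs,obs)])
    r=least_squares(f,[.02]);print(name,r.x.round(4),r.fun.round(1))
RA=[[-.966,.259,0],[.259,.966,0],[0,0,-1]]
for yo in(.0455,.052,.059):
    fit([.5032,-.2846,.1293],RA,[[.016,-yo,0],[-.016,-yo,0]],[np.array([245,275])/4+[290,190],np.array([298,266])/4+[290,190]],f"a{yo}")
    fit([.5033,-.2871,.0203],RA,[[.016,-yo,0],[-.016,-yo,0]],[np.array([243,392])/4+[290,190],np.array([297,383])/4+[290,190]],f"b{yo}")
    fit([.225,.583,.178],[[-.933,.36,0],[.36,.933,0],[0,0,-1]],[[.016,-yo,0],[-.016,-yo,0]],[np.array([260,490])/7+[119.6,39.6],np.array([326,485])/7+[119.6,39.6]],f"0{yo}")
s=readout.read_state()
for x in(.016,.0):fit(s["eef_pos"],s["eef_rot"],[[x,.013,0],[x,-.013,0]],[np.array([302,440])/8+[309.5,179.5],np.array([384,440])/8+[309.5,179.5]],f"g{x}")
```

```text
a0.0455 [0.028] [ 0.1 -0.1 -0.9  0.1]
b0.0455 [0.0247] [ 0.2 -0.2 -1.7  0.1]
00.0455 [0.0336] [ 1.  -0.3  1.  -0.2]
a0.052 [0.0348] [ 0.8 -0.1 -0.1  0.1]
b0.052 [0.0323] [ 0.8 -0.1 -1.   0.1]
00.052 [0.0369] [ 0.5 -0.2  0.5 -0.1]
a0.059 [0.0421] [ 1.5 -0.1  0.7  0.1]
b0.059 [0.0405] [ 1.6 -0.1 -0.2  0.1]
00.059 [0.0405] [-0.1 -0.1  0.   0.1]
g0.016 [0.0385] [ 0.8 -0.2  0.5  0.2]
g0.0 [0.0238] [ 0.9 -0.2  0.5  0.2]
```

All the views agree: the real fingertips are about 36 mm (33–40) above the reported TCP, with no sideways error I can detect. I'll rotate back, open, and grasp about 33 mm lower by the readout.

```bash
python3 -m creep '[[[0,0,0],[0,0,-0.17],1],[[0,0,0],[0,0,-0.17],1],[[0,0,0],[0,0,-0.17],1],[[0,0,0],[0,0,-0.17],1],[[0,0,0],[0,0,-0.17],1],[[0,0,0],[0,0,-0.17],1],[[0,0,0],[0,0,-0.17],1],[[0,0,0],[0,0,-0.1],1],[[0,0,0],[0,0,0],1]]'
python3 - <<'E'
from bench import readout
import numpy as np
s=readout.read_state();print(np.round(s["joints"],1))
E
```

```text
clock: 11.78
eef_pos: [0.5199, -0.2542, 0.1367]
eef_rot: [[-0.964, 0.257, -0.067], [0.257, 0.966, 0.011], [0.068, -0.007, -0.998]]
force: [-1.3, -0.0, 0.2]
finger_gap: 1.002
[ -31.    29.    83.1   -1.5   71.4 -105.5]
```

```bash
python3 -m creep '[[[-9,-16,0],[-0.011,-0.067,0],1],[[-8,-16,-20],[0,0,0],1],[[0,0,-20],[0,0,0],1],[[0,0,0],[0,0,0],1]]'
python3 look.py pics/h.png
```

```text
clock: 12.28
eef_pos: [0.5022, -0.2853, 0.0956]
eef_rot: [[-0.967, 0.255, -0.002], [0.255, 0.967, 0.001], [0.003, 0.0, -1.0]]
force: [0.3, 0.5, 0.1]
finger_gap: 1.0
[ 0.5028625  -0.28547357  0.09654204] [[263.22531706 455.12192925]] 0.9990514768615233
[[-0.967, 0.255, -0.001], [0.255, 0.967, -0.0], [0.001, -0.0, -1.0]] [ -35.5   29.8   89.2   -0.    61.  -110.7] [ 0.38 -0.85 -1.01  0.07  0.33  0.53] [0.5 0.3 0.5]
[0, -0.009, 0] [[267. 467.]]
[0, 0.009, 0] [[259. 443.]]
[0, 0, -0.0188] [[264. 431.]]
[0, 0, -0.0788] [[267. 351.]]
```

```bash
python3 -m creep '[[[0,-1,-30],[0,0,0],1],[[0,0,-30],[0,0,0],1],[[0,0,-20],[0,0,0],1],[[0,0,-14],[0,0,0],1],[[0,0,-5],[0,0,0],1],[[0,0,0],[0,0,0],1]]'
python3 look.py pics/i.png
```

```text
clock: 13.08
eef_pos: [0.5035, -0.2866, -0.002]
eef_rot: [[-0.967, 0.256, -0.0], [0.256, 0.967, -0.001], [-0.0, -0.001, -1.0]]
force: [0.4, 0.7, 0.2]
finger_gap: 1.002
[ 0.5035642  -0.28665389 -0.00183395] [[261.44544342 574.81929206]] 0.9986596439095868
[[-0.967, 0.256, 0.0], [0.256, 0.967, -0.001], [-0.0, -0.001, -1.0]] [-3.550e+01  3.770e+01  9.360e+01 -1.000e-01  4.870e+01 -1.106e+02] [-0.07 -0.37  0.    0.01  0.1   0.12] [ 0.3  0.4 -1.3]
[0, -0.009, 0] [[265. 587.]]
[0, 0.009, 0] [[258. 563.]]
[0, 0, -0.0188] [[262. 553.]]
[0, 0, -0.0788] [[265. 481.]]
```

View pics/i.png

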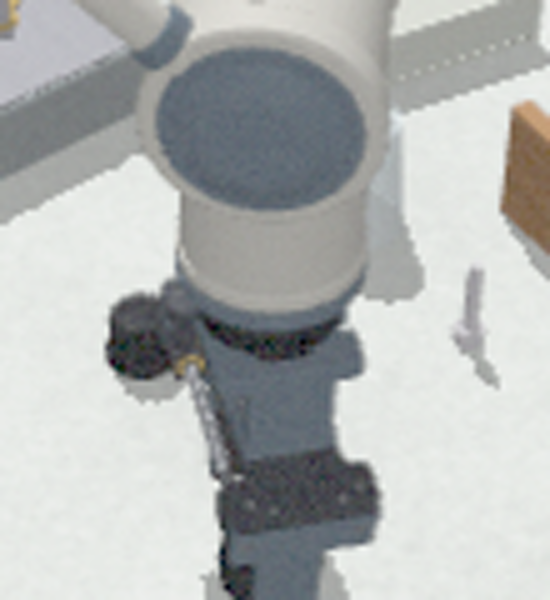

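```bash
python3 -m creep '[[[0,0,-6],[0,0,0],1],[[0,0,-5],[0,0,0],1],[[0,0,0],[0,0,0],0.3],[[0,0,0],[0,0,0],0.3],[[0,0,0],[0,0,0],0.3],[[0,0,0],[0,0,0],0.3],[[0,0,0],[0,0,0],0.3],[[0,0,0],[0,0,0],0.3],[[0,0,0],[0,0,0],0.3]]'
python3 - <<'E'
from h import *
for n,x,y,w,h in(("side",310,220,90,90),):
    c=eyes.camera(n);im=c["color"][y:y+h,x:x+w]
    s=readout.read_state();print(n,s["eef_pos"],s["force"],s["finger_gap"])
    cv2.imwrite(f"pics/j.png",cv2.resize((255*(im/255.)**.5).astype(np.uint8),None,fx=6,fy=6,interpolation=cv2.INTER_CUBIC))
E
```

```text
clock: 14.25
eef_pos: [0.5032, -0.2864, -0.0135]
eef_rot: [[-0.967, 0.256, -0.0], [0.256, 0.967, -0.001], [0.0, -0.001, -1.0]]
force: [-0.0, -0.4, -0.2]
finger_gap: 0.303
side [ 0.50319379 -0.28640664 -0.01343083] [-1.00034603 -0.24917277  0.0585932 ] 0.3020108175085939
```

View pics/j.png

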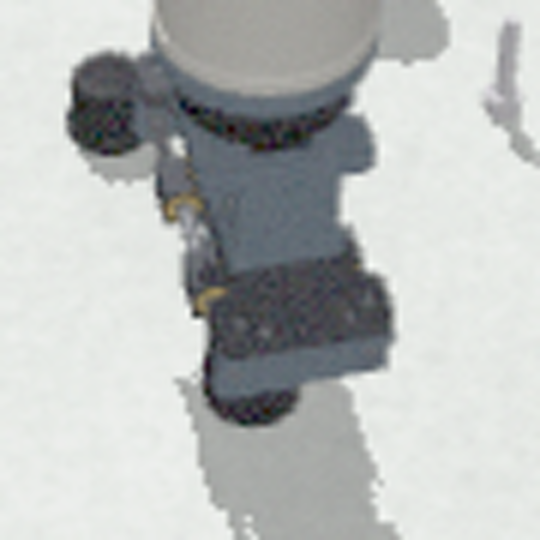

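```bash
python3 -m creep '[[[0,0,0],[0,0,0],0],[[0,0,0],[0,0,0],0],[[0,0,0],[0,0,0],0],[[0,0,0],[0,0,0],0],[[0,0,0],[0,0,0],0]]'
```

```text
clock: 14.92
eef_pos: [0.5032, -0.2864, -0.0135]
eef_rot: [[-0.967, 0.257, -0.0], [0.257, 0.967, -0.0], [0.0, -0.001, -1.0]]
force: [0.1, 0.6, -0.2]
finger_gap: 0.139
```

```bash
python3 -m creep '[[[0,0,10],[0,0,0],0],[[0,0,30],[0,0,0],0],[[0,0,40],[0,0,0],0],[[0,0,40],[0,0,0],0],[[0,0,15],[0,0,0],0]]'
python3 -m creep '[[[5,46,0],[0,0,0.1],0],[[5,46,0],[0,0,0.1],0],[[5,46,0],[0,0,0.1],0],[[5,46,0],[0,0,0.1],0],[[5,46,0],[0,0,0.1],0],[[5,46,0],[0,0,0.1],0],[[5,46,0],[0,0,0.1],0],[[5,46,0],[0,0,0.1],0],[[5,46,0],[0,0,0.1],0],[[5,45,0],[0,0,0.085],0],[[0,0,0],[0,0,0],0],[[0,0,0],[0,0,0],0]]'
cat > look2.py <<'E'
from h import *
import sys
x,y,w,h=[int(v) for v in sys.argv[2].split(",")];k=int(sys.argv[3])
c=eyes.camera(sys.argv[4] if len(sys.argv)>4 else "side");im=c["color"][y:y+h,x:x+w];cv2.imwrite(sys.argv[1].replace(".png","_raw.png"),c["color"])
s=readout.read_state();print(np.round(s["eef_pos"],4),np.round(s["eef_rot"],3).tolist(),np.round(s["force"],1),s["finger_gap"],np.round(s["joints"],1))
cv2.imwrite(sys.argv[1],cv2.resize((255*(im/255.)**.5).astype(np.uint8),None,fx=k,fy=k,interpolation=cv2.INTER_CUBIC))
E
python3 look2.py pics/k.png 240,90,120,120 5
python3 look2.py pics/k2.png 220,150,110,90 6 top
```

```text
clock: 15.55
eef_pos: [0.5041, -0.2871, 0.1243]
eef_rot: [[-0.967, 0.257, 0.003], [0.257, 0.967, -0.003], [-0.003, -0.002, -1.0]]
force: [0.1, 0.0, -1.0]
finger_gap: 0.14
clock: 17.05
eef_pos: [0.5527, 0.1723, 0.1211]
eef_rot: [[-0.748, -0.663, -0.001], [-0.663, 0.748, -0.001], [0.001, -0.0, -1.0]]
force: [0.3, -1.0, 0.1]
finger_gap: 0.142
[0.5528 0.1718 0.1212] [[-0.749, -0.663, -0.001], [-0.663, 0.749, -0.001], [0.001, -0.0, -1.0]] [ 0.3  0.1 -0.2] 0.13976451619691763 [ 1.140e+01  2.810e+01  8.770e+01 -1.000e-01  6.430e+01 -1.201e+02]
[0.5529 0.1716 0.1213] [[-0.749, -0.663, -0.0], [-0.663, 0.749, -0.001], [0.001, -0.0, -1.0]] [ 0.4 -0.  -0.2] 0.14571045159497628 [ 1.140e+01  2.810e+01  8.770e+01 -1.000e-01  6.430e+01 -1.201e+02]
```

View pics/k.png

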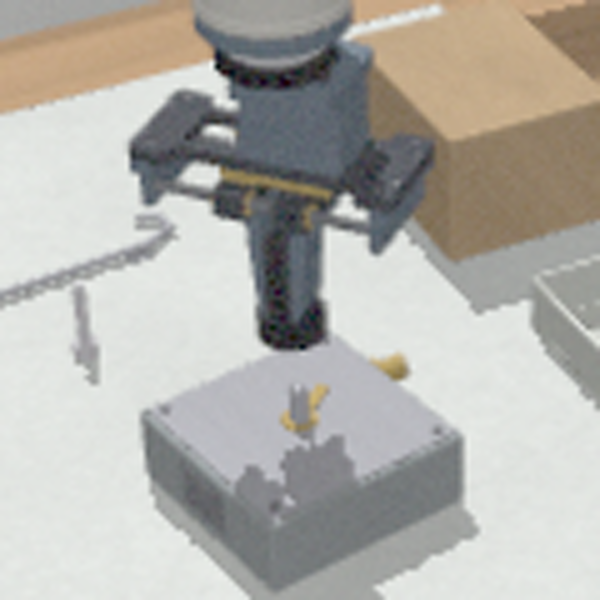

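View pics/k2.png

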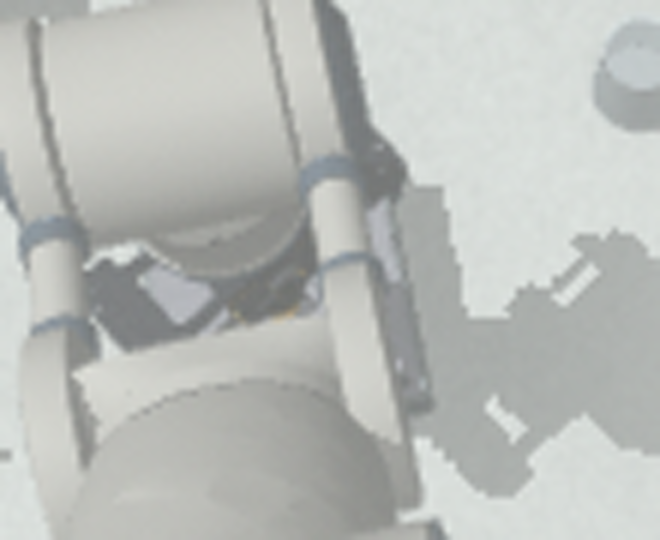

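The knob is held with the pointer direction hidden behind the gripper; its skirt is at crop (293,330), and the spindle tip is at (299,388). I'll zoom in for precise relative alignment.

Run:
```python
from h import *
im=cv2.imread("pics/k_raw.png")[135:180,280:320]
cv2.imwrite("pics/l.png",cv2.resize((255*(im/255.)**.5).astype(np.uint8),None,fx=13,fy=13,interpolation=cv2.INTER_NEAREST))
c=eyes.camera("side")
def out(x,y,z,yaw,pts):
    R=np.array([[np.cos(yaw),-np.sin(yaw),0],[np.sin(yaw),np.cos(yaw),0],[0,0,1]])
    return (proj(c,pts@R.T+[x,y,z])-[280,135]+.5)*13
u=out(.5529,.1717,.1347,np.radians(41.5),cyl(.024,0,.017));print("skirt x",u[:,0].min(),u[:,0].max(),"y",u[:,1].min(),u[:,1].max())
u=out(.5525,.1734,.06,0,cyl(.007,.0,.029));print("spindle x",u[:,0].min(),u[:,0].max(),"y",u[:,1].min(),u[:,1].max())
u=out(.5525,.1734,.06,0,cyl(.005,.029,.029));print("top x",u[:,0].min(),u[:,0].max(),"y",u[:,1].min(),u[:,1].max())
```

```text
skirt x 150.27220256440665 344.4834100485757 y 164.1069843747857 330.59815271182094
spindle x 226.6512509554576 286.18063570119733 y 399.8240602311171 522.0158959585544
top x 234.43361706727484 273.33051785963096 y 404.481354516146 427.8948774123246
```

View pics/l.png

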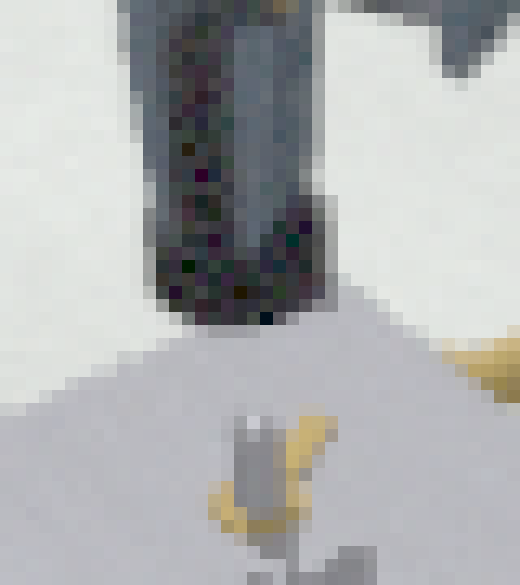

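Run:
```python
from h import *
im=cv2.imread("pics/k_raw.png").astype(int);g=im.mean(2).astype(int)
print("skirt cols 288..309");
for r in range(148,162):print(r,g[r,288:310])
b=im[...,2]-im[...,0]
print("spindle cols 292..308")
for r in range(165,178):print(r,g[r,292:308],b[r,292:308])
```

```text
skirt cols 288..309
148 [207 208 195  76  40  14  14   4   8  21  36  46  41  32  34  70 160 201
 204 203 203 202]
149 [206 205 195 113  40  19  15  15  17  14  36  43  33  33  27  53 136 203
 202 202 201 203]
150 [206 207 197 117  42  20   9   4   7  21  31  41  37  33  20  21  65 139
 201 203 200 200]
151 [203 207 193  70  45  26  15   7   4  16  38  40  38  24  15  12  45 129
 200 201 200 204]
152 [205 207 190  63  33  28  14  18  14  12  31  42  31   8  13   4  30 106
 204 204 204 203]
153 [203 203 190  62  25  23   9   8   5  13  29  40  14  13   5  11  24 105
 206 206 204 205]
154 [202 201 192  95  16  15  19  14  11  13  21  23   9  13   7  10  28 102
 205 205 203 206]
155 [200 200 190 101   9  11   1   7  13   6   9  13   9   7  11   6  28 101
 200 202 199 205]
156 [202 201 190  98  10  13  13  12   5  12   8   8  15  10  13  11  22  74
 164 199 199 202]
157 [198 200 192 139  18   4  10  18   8   8   2   5   7   9  12  15  26  79
 140 141 183 207]
158 [200 198 199 185  92  10  12   7   5  13   9  10  13  10  14  29  73  79
 137 136 142 174]
159 [199 198 196 198 188 140  52  1
[... 1339 characters left out ...]
 35  -9 -12 -11 -10]
173 [138 140 140 136 109 106  68  74  72  75  98 121 139 136 138 138] [-11 -10  -9  -2  66  92  -4  -6  -7   9  78  69 -11  -9  -9 -10]
174 [140 140 139 135  97 109  96  70  67  63  67 101 139 139 136 137] [-11 -13  -7  -5  59 100  65   7   7  25  58  42 -10  -9 -10  -9]
175 [140 138 140 141 130  80  95  57  57  59  76 119 140 140 139 139] [-13 -10 -10  -9  -1  65  87  47  51  45  18   2  -8 -11 -10  -9]
176 [140 137 138 141 138 133 111  68  68  70  83 138 139 140 140 139] [-10 -12 -10 -11 -10  -4  14  12   8   0  -4  -8 -11  -9  -9 -10]
177 [141 138 140 140 140 139 141 127  72  72  86 140 142 135  82  82] [ -9  -9 -11  -9 -10 -11  -8  -8  -3  -2  -6 -11  -9 -10  -7  -5]
```

Knob axis is at u≈297.9 against a TCP prediction of 298.5, and the spindle shaft is at u≈299.35. That means a shift of about (+2,+1) mm. I'll apply it and go down to about 5 mm above the tip.

```bash
python3 -m creep '[[[2,1,-15],[0,0,0],0],[[0,0,-15],[0,0,0],0],[[0,0,-10],[0,0,0],0],[[0,0,0],[0,0,0],0],[[0,0,0],[0,0,0],0]]'
python3 look2.py pics/m.png 270,130,60,60 9
python3 - <<'E'
from h import *
im=cv2.imread("pics/m_raw.png").astype(int);g=im.mean(2).astype(int)
for r in range(158,178):print(r,g[r,288:310])
c=eyes.camera("side");s=readout.read_state();p=s["eef_pos"]
u=proj(c,cyl(.024,0,.017)+[p[0],p[1],p[2]+.0135]);print(u.min(0),u.max(0))
E
```

```text
clock: 17.82
eef_pos: [0.5553, 0.1736, 0.0817]
eef_rot: [[-0.748, -0.664, 0.0], [-0.664, 0.748, -0.001], [0.0, -0.001, -1.0]]
force: [0.6, -0.1, -0.6]
finger_gap: 0.139
[0.5554 0.1737 0.0819] [[-0.748, -0.664, 0.001], [-0.664, 0.748, -0.001], [-0.0, -0.001, -1.0]] [ 0.5  0.3 -0.5] 0.13818807626775315 [  11.5   31.1   89.6   -0.    59.3 -120. ]
158 [198 201 201 195 113  37  29   9  13   3   7  33  42  38  31  37  30  69
 139 139 146 174]
159 [200 198 199 192 146  41  25  11  15   4  17  28  43  41  35  28  26  64
 141 138 140 145]
160 [198 196 197 191 146  40  26   8  10  12   3  24  44  39  33  19  17  39
  99 140 139 137]
161 [194 199 199 189  95  35  28   8  11  13  18  27  42  41  20   1  15  22
  77 138 140 142]
162 [190 164 166 137  75  28  32  10  10   9   6  27  42  37  15  10   6  29
  89 139 140 143]
163 [166 142 143 133  68  15  14  14  10  14  11  20  30  14   3   9  12  20
  71 141 142 140]
164 [143 139 141 138  96   7  12   4  12  12  16   9   4  12  15  12   7  10
  67 142 142 141]
165 [138 140 140 141 128   3  14   8   8   7  11  10  11   9  16  15  11  14
  68 140 141
[... 501 characters left out ...]
 141 141 142 141 139 133  70  76  71  75  91  88 136 140
 139 140 141 138]
172 [137 139 139 139 141 140 140 140 133 111  71  76  75  73 101 125 128  79
  94 139 139 140]
173 [139 138 139 141 142 142 141 138 110 106  68  75  75  70  60  68  78  70
  72  95 140 140]
174 [138 140 139 138 139 142 144 133  68  64  61  73  70  62  53  60  72  69
  70  87 139 140]
175 [140 143 139 140 139 141 140 132  74  56  56  55  59  59  64  68  72  72
  69  86 137 138]
176 [143 142 142 140 140 137 140 133  71  71  67  69  68  73  72  71  71  68
  72  86 140 139]
177 [143 142 141 140 138 139 132  79  74  72  71  72  69  75  71  70  73  72
  73  75  96 138]
[292.2365797  156.28679133] [306.91531644 169.01270992]
```

View pics/m.png

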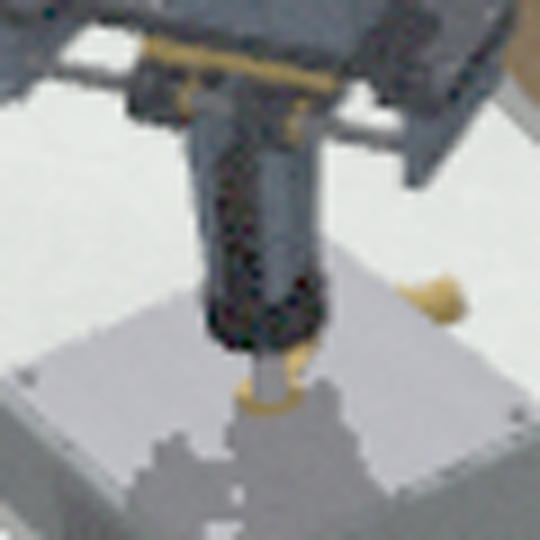

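```bash
python3 -m creep '[[[-1,-0.5,0],[0,0,0],0],[[0,0,-3],[0,0,0],0],[[0,0,-3],[0,0,0],0],[[0,0,0],[0,0,0],0]]'
python3 -m creep '[[[0,0,-2],[0,0,0],0],[[0,0,0],[0,0,0],0]]'
python3 -m creep '[[[0,0,-2],[0,0,0],0],[[0,0,0],[0,0,0],0]]'
```

```text
clock: 18.42
eef_pos: [0.554, 0.173, 0.0752]
eef_rot: [[-0.748, -0.664, -0.0], [-0.664, 0.748, -0.001], [0.001, -0.0, -1.0]]
force: [-0.2, 1.2, -1.1]
finger_gap: 0.141
clock: 18.68
eef_pos: [0.5541, 0.1731, 0.0734]
eef_rot: [[-0.748, -0.664, -0.0], [-0.664, 0.748, -0.001], [0.0, -0.0, -1.0]]
force: [0.4, 0.9, -0.5]
finger_gap: 0.137
clock: 18.92
eef_pos: [0.5541, 0.1731, 0.0714]
eef_rot: [[-0.748, -0.664, -0.0], [-0.664, 0.748, -0.001], [0.001, -0.0, -1.0]]
force: [-0.4, 0.0, -0.4]
finger_gap: 0.142
```

```bash
python3 -m creep '[[[0,0,-2],[0,0,0],0],[[0,0,0],[0,0,0],0]]'
python3 -m creep '[[[0,0,-2],[0,0,0],0],[[0,0,0],[0,0,0],0]]'
python3 -m creep '[[[0,0,-2],[0,0,0],0],[[0,0,0],[0,0,0],0]]'
python3 look2.py pics/n.png 270,130,60,60 9
```

```text
clock: 19.18
eef_pos: [0.5541, 0.1731, 0.0694]
eef_rot: [[-0.748, -0.664, -0.0], [-0.664, 0.748, -0.001], [0.0, -0.001, -1.0]]
force: [-0.0, 0.1, -1.5]
finger_gap: 0.14
clock: 19.42
eef_pos: [0.5541, 0.1731, 0.0674]
eef_rot: [[-0.748, -0.664, -0.0], [-0.664, 0.748, -0.001], [0.001, -0.0, -1.0]]
force: [0.3, -0.0, -0.3]
finger_gap: 0.144
clock: 19.68
eef_pos: [0.5541, 0.1731, 0.0654]
eef_rot: [[-0.748, -0.664, -0.0], [-0.664, 0.748, -0.001], [0.001, -0.0, -1.0]]
force: [-1.3, -0.0, -0.3]
finger_gap: 0.142
[0.5541 0.1731 0.0655] [[-0.748, -0.664, 0.0], [-0.664, 0.748, -0.001], [0.0, -0.001, -1.0]] [-1.1 -0.2 -0.4] 0.14144165666881034 [  11.5   32.3   90.6   -0.    57.2 -120.1]
```

View pics/n.png

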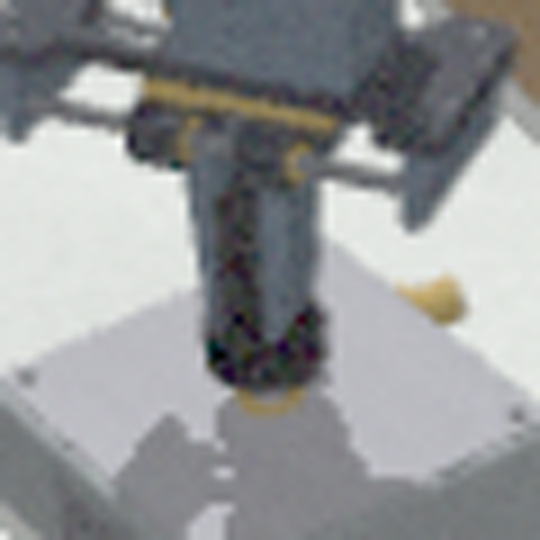

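The skirt is now just above the collar (crop (270,405)) and there is no resistance, so the D fit is engaged. Continuing down.

```bash
python3 -m creep '[[[0,0,-2],[0,0,0],0],[[0,0,0],[0,0,0],0]]'
python3 -m creep '[[[0,0,-2],[0,0,0],0],[[0,0,0],[0,0,0],0]]'
python3 -m creep '[[[0,0,-2],[0,0,0],0],[[0,0,0],[0,0,0],0]]'
python3 -m creep '[[[0,0,-2],[0,0,0],0],[[0,0,0],[0,0,0],0]]'
python3 -m creep '[[[0,0,-2],[0,0,0],0],[[0,0,0],[0,0,0],0]]'
```

```text
clock: 19.98
eef_pos: [0.5541, 0.1731, 0.0634]
eef_rot: [[-0.748, -0.664, -0.0], [-0.664, 0.748, -0.001], [0.001, -0.0, -1.0]]
force: [0.0, -0.2, -0.7]
finger_gap: 0.142
clock: 20.23
eef_pos: [0.5543, 0.1731, 0.0616]
eef_rot: [[-0.748, -0.664, 0.0], [-0.664, 0.748, -0.001], [0.0, -0.001, -1.0]]
force: [-0.3, 0.6, 1.2]
finger_gap: 0.14
clock: 20.48
eef_pos: [0.5543, 0.1731, 0.0596]
eef_rot: [[-0.748, -0.664, 0.0], [-0.664, 0.748, -0.001], [0.0, -0.001, -1.0]]
force: [0.3, -0.5, 3.6]
finger_gap: 0.141
clock: 20.72
eef_pos: [0.5543, 0.1731, 0.0575]
eef_rot: [[-0.748, -0.664, 0.0], [-0.664, 0.748, -0.001], [0.0, -0.001, -1.0]]
force: [-0.6, 0.7, 5.4]
finger_gap: 0.142
clock: 20.98
eef_pos: [0.5543, 0.1731, 0.0556]
eef_rot: [[-0.748, -0.664, 0.001], [-0.664, 0.748, -0.001], [-0.0, -0.001, -1.0]]
force: [-1.2, -0.6, 7.5]
finger_gap: 0.141
```

```bash
python3 -m creep '[[[0,0,-2],[0,0,0],0],[[0,0,0],[0,0,0],0]]'
python3 -m creep '[[[0,0,-1.5],[0,0,0],0],[[0,0,0],[0,0,0],0]]'
python3 -m creep '[[[0,0,-1],[0,0,0],0],[[0,0,0],[0,0,0],0]]'
```

```text
clock: 21.22
eef_pos: [0.5544, 0.1731, 0.0537]
eef_rot: [[-0.748, -0.664, 0.001], [-0.664, 0.748, -0.001], [-0.0, -0.001, -1.0]]
force: [-1.1, -0.1, 7.6]
finger_gap: 0.142
clock: 21.48
eef_pos: [0.5543, 0.1731, 0.0523]
eef_rot: [[-0.748, -0.664, 0.001], [-0.664, 0.748, -0.001], [-0.0, -0.001, -1.0]]
force: [-1.7, -0.5, 8.8]
finger_gap: 0.142
clock: 21.72
eef_pos: [0.5544, 0.1731, 0.0514]
eef_rot: [[-0.748, -0.664, 0.001], [-0.664, 0.748, -0.001], [-0.0, -0.001, -1.0]]
force: [-1.7, -0.7, 10.1]
finger_gap: 0.139
```

```bash
python3 -m creep '[[[0,0,-0.5],[0,0,0],0],[[0,0,0],[0,0,0],0]]'
python3 -m creep '[[[0,0,-0.5],[0,0,0],0],[[0,0,0],[0,0,0],0]]'
python3 look2.py pics/o.png 270,130,60,60 9
```

```text
clock: 21.98
eef_pos: [0.5545, 0.1732, 0.0512]
eef_rot: [[-0.748, -0.664, 0.001], [-0.664, 0.748, -0.001], [-0.0, -0.001, -1.0]]
force: [-3.8, -0.8, 16.1]
finger_gap: 0.139
clock: 22.22
eef_pos: [0.5545, 0.1732, 0.051]
eef_rot: [[-0.748, -0.664, 0.001], [-0.664, 0.748, -0.0], [-0.001, -0.001, -1.0]]
force: [-4.0, -1.9, 21.7]
finger_gap: 0.143
[0.5546 0.1732 0.0511] [[-0.748, -0.664, 0.001], [-0.664, 0.748, -0.0], [-0.001, -0.001, -1.0]] [-5.  -1.1 22. ] 0.1403005466085829 [  11.5   33.4   91.3   -0.    55.3 -120.1]
```

View pics/o.png

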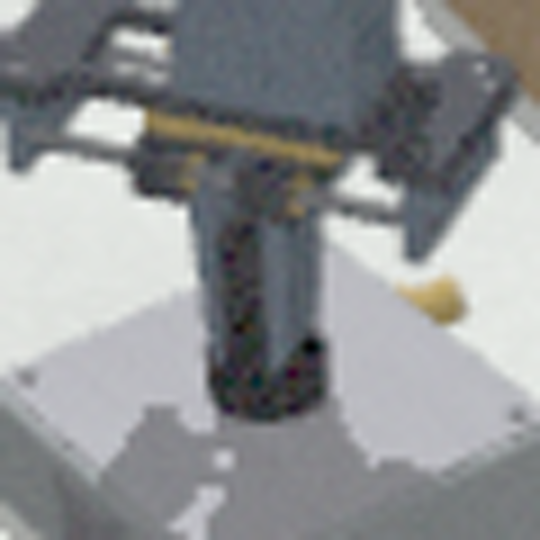

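Run:
```python
import cv2,numpy as np
a=cv2.imread("pics/side0.png");b=cv2.imread("pics/o_raw.png")
d=cv2.absdiff(a,b).max(2);cv2.imwrite("pics/p.png",np.vstack([b[90:390],cv2.cvtColor(np.clip(d*2,0,255)[90:390],cv2.COLOR_GRAY2BGR)]))
```

```text
(no output)
```

View pics/p.png

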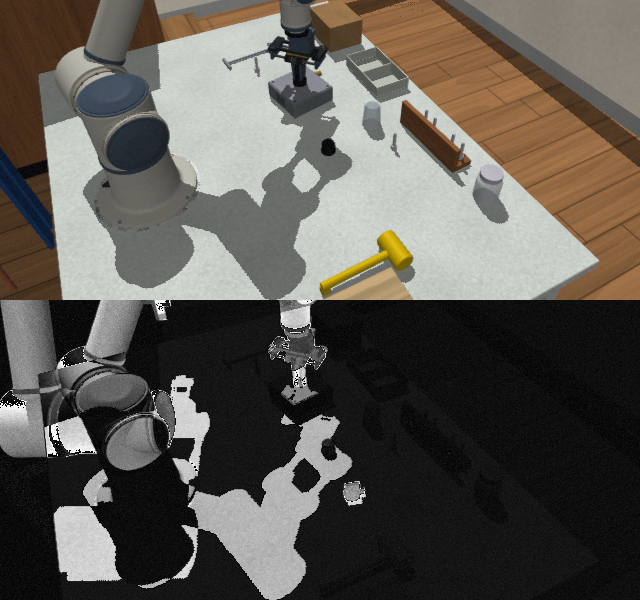

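Nothing differs from the first picture except the arm, its shadow and the knob, so no bystander has moved. Handing in while still pressing.

Run:
```python
from bench import readout,ticket
ticket.hand_in();s=readout.read_state();print(s["clock"],s["eef_pos"],s["force"],s["finger_gap"])
```

```text
the job is handed in; nothing more can be done
the job is handed in; nothing more can be done
```

I put the bar-grip knob on the D-spindle with its pointer towards the flat, pushed it home and pressed it down to the stop. I handed in at about 22 s, still gripping and pressing.

- **Failed grasp:** The first two tries closed above the bar, because the real fingertips are about 36 mm higher than the reported TCP. The knob did not move. I measured the offset in the side view, went lower and the third grasp held.
- **Fit and press:** The knob slid onto the spindle with no resistance. It met the spring at TCP z = 0.0615 m, exactly where fully home should be. The force rose to about 10 N over the next 10 mm, then sharply to 22 N at the stop. The gap stayed at the bar's width (0.14).
- **Direction:** The tool's turn puts the pointer at 41.5°. Picture fits put the flat at 41–42°.
- **Other objects:** Comparing the final side picture with the first shows nothing moved except the arm, its shadow and the knob.

**Not confirmed:**
- There is about 5 N of sideways force on the tool at the stop.
- The tab and the pointer nose are hidden under the gripper, so I could not check their alignment by sight at the end.
- The state could not be read after hand-in.

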